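# Load the washed furnace ware into its carriers

### The arm

A 6-joint arm with a two-finger parallel gripper is mounted at the origin on the work surface; the furniture and walls round the work are solid. World frame = base frame: x ahead of the robot, y to its left, z up, the work surface at z = 0. Lengths are in m, angles in rad, forces in N, time in s.
With the tool pointing down it reaches from about 0.3 to 0.825 m from the base axis. Payload 5.4 kg.
Tool frame: the origin (TCP) lies at the very end of the fingers, on their centre line; the grasp point (between the pads) lies 19 mm behind it; z points along the fingers, y is the line along which they close (so a half turn about z gives the same grasp; the last joint's range is limited). The gripper opens to 92 mm and grips with 3 to 60 N. Pads are 20 mm wide; open, the fingers measure 128 mm over their backs; the gripper's body (75 mm by 189 mm) begins 69 mm behind the grasp point.
Start: joints at [-1.445, 0.158, 1.597, -0, 1.386, -0.21], TCP at [0.189, -0.543, 0.215] pointing down, gripper open.
Joint ranges: [-2.91, 2.91], [-0.94, 2.29], [0.18, 2.7], [-1.29, 4.43], [0.17, 2.64], [-3, 3]. Speed limits (rad/s): [2.57, 2.57, 3.14, 3.14, 3.14, 3.14].

### API

Orientations are given as a rotation vector (axis times angle).
In Python, from workcell import bot gives the robot as it stands. Calls block until the motion is done:
- bot.goto(position, orientation): joint-space move of the TCP to a pose.
- bot.line_to(position, rot=None, max_speed=0.15): straight line of the TCP; rot=None keeps the orientation; max_speed is the mean speed in m/s.
- bot.set_joints(angles): joint-space move.
- bot.set_gripper(opening, newtons=None): opening from 0.0 (shut) to 1.0 (fully open); newtons is the grip in N (None keeps the last); returns when the fingers have stopped.
- bot.hold(seconds).
- bot.inverse_kinematics(position, orientation): joint angles nearest the present ones, or None.
- bot.read_camera(name): name is "side" or "top" or "wrist"; returns a dict with "pixels" (384x512x3 uint8, blue, green, red), "fx", "fy", "cx", "cy" (pixels), "R" (3x3) and "t" (3): a world point X has camera coordinates R X + t. Camera axes: x right, y down, z forward; pixel columns grow to the right and rows downward; lengths in m; the calibration is good to about 2 mm. A picture is of the moment at which its call begins. There is no depth.
A pose or a line that the arm cannot do raises bot.MotionError and nothing moves.
- bot.job_done(): hands the job in; it is judged then, once.
Readings, each from a call of its own:
- bot.current_clock(): time.
- bot.current_joints(): joint angles.
- bot.current_joint_vel(): joint speeds.
- bot.current_effort(): joint torques, N m.
- bot.current_ee_pos(): TCP position.
- bot.current_tool_rot(): TCP orientation.
- bot.current_contact_force(): force on the tool from outside, world axes, zero at the start.
- bot.current_ft_torque(): the same for the moment, N m.
- bot.current_opening(): opening from 0.0 (shut) to 1.0 (fully open).
- bot.current_grip_force(): force on a finger pad.
Only numpy, scipy, OpenCV 4.12 (cv2) and the standard library are available. Lean on these libraries where they do the work, as an engineer would, in place of code of your own. Each camera call takes 0.05 s, during which the arm holds its last target. There are 200 camera calls.

### The job

The washed porcelain on the draining board is to go to the furnace: sort it into its carriers on the riser, each large crucible hanging upright in a hole of the stand with the large holes, each small crucible likewise in the stand with the small holes, and the boat lying flat in the recess of the refractory block. Lower each piece into place, do not let it drop, and leave the mortar and the white bottle where they stand.

Things in the scene. Friction and masses are not known exactly. Their poses are not given: they have to be found in the camera images.
- large_crucible_1: white glazed porcelain crucible, the larger of the two sizes: open round tapered cup, 50 mm high, outside diameter 56 mm over the straight-sided top 10 mm, below that tapering evenly from 52 mm at 34 mm height to 27 mm at the flat foot; wall 3 mm, about 65 g. Origin at the centre of its underside, z up along its axis. Starts upright on a flat grey draining board laid across the sink, board top 97 mm above the bench. The two large crucibles are alike
- large_crucible_2: white glazed porcelain crucible, the larger of the two sizes: open round tapered cup, 50 mm high, outside diameter 56 mm over the straight-sided top 10 mm, below that tapering evenly from 52 mm at 34 mm height to 27 mm at the flat foot; wall 3 mm, about 65 g. Origin at the centre of its underside, z up along its axis. Starts upright on a flat grey draining board laid across the sink, board top 97 mm above the bench. The two large crucibles are alike
- small_crucible_1: white glazed porcelain crucible, the smaller of the two sizes: open round tapered cup, 40 mm high, outside diameter 40 mm over the straight-sided top 9 mm, below that tapering evenly from 37 mm at 26 mm height to 19 mm at the flat foot; wall 3 mm, about 28 g. Origin at the centre of its underside, z up along its axis. Starts upright on the draining board. The two small crucibles are alike
- small_crucible_2: white glazed porcelain crucible, the smaller of the two sizes: open round tapered cup, 40 mm high, outside diameter 40 mm over the straight-sided top 9 mm, below that tapering evenly from 37 mm at 26 mm height to 19 mm at the flat foot; wall 3 mm, about 28 g. Origin at the centre of its underside, z up along its axis. Starts upright on the draining board. The two small crucibles are alike
- boat: white porcelain combustion boat: a narrow open trough, 94 mm long in all along its own x, 18 mm wide (y), 16 mm high, upright sides, flat bottom, a small flat tab on its +x end; about 30 g. Origin at the middle of its underside, z up. Starts on the draining board, any heading
- large_stand: fixed bent steel stand for the large crucibles, 155 mm long (its own y), 76 mm wide (x), the flat top 48 mm above its underside. Two round holes of 50 mm diameter go through the top, centred 40 mm either side of the middle along its y. A large crucible hangs in a hole by its taper, underside then about 18 mm above the stand's, about 20 mm standing above the sheet. On a grey riser, top 46 mm above the bench. Origin at the middle of its underside, z up
- small_stand: fixed bent steel stand for the small crucibles, 128 mm long (its own y), 62 mm wide (x), the flat top 40 mm above its underside. Two round holes of 35.5 mm diameter go through the top, centred 31 mm either side of the middle along its y. A small crucible hangs in a hole by its taper, underside then about 16 mm above the stand's, about 16 mm standing above the sheet. On a grey riser, top 46 mm above the bench. Origin at the middle of its underside, z up
- boat_block: fixed pale refractory block for the boat, 134 mm long (its own y), 62 mm wide (x), 14 mm high, with one flat-bottomed oblong recess in its top, 114 mm long by 36 mm wide and 6 mm deep (floor 8 mm above the block's underside), in the middle. The boat lies in it lengthwise, either way round. On a grey riser, top 46 mm above the bench. Origin at the middle of its underside, z up
- mortar: loose white porcelain mortar, 119 mm across, 59 mm high, standing on the bench near the carriers; not part of the job. Origin at its underside
- white_bottle: loose white screw-cap bottle, 61 mm in diameter, 127 mm high, standing on the bench beyond the carriers, next to a group of tall fixed dark bottles (nearest one just past the far end of the sink, clear of it when moving between board and carriers); not part of the job. Origin at its underside
Not all that is in view belongs to the job. Leave any orange or turquoise look-alike of the large_crucible_2 alone. What is shaped like the large_crucible_1 but green is not meant.

How it is judged:
By the outcome, as a careful person would: the job done as asked, in the order asked, and still so for the second after the job is handed in, with the robot touching nothing.
It also fails if it takes over 106 s, if anything falls off the work surface, if the arm or the gripper's body presses on something with over 40 N, if the wrist force passes 120 N, or if a joint passes its speed limit or range.

## Working session

There is one attempt and no reset: what is moved stays moved. The work goes in short steps, each a Python script; the robot and the scene stay as the last script left them, time stands still between calls to the robot, and variables do not carry over. Pictures are saved under pics/ and viewed, at most 14 in all, crops included, and the job is handed in when it is done.

```bash
mkdir -p pics; ls
python3 - <<'E'
from workcell import bot
import cv2,numpy as np
for n in ("top","side"):
    c=bot.read_camera(n); cv2.imwrite(f"pics/{n}0.png",c["pixels"])
    print(n,c["fx"],c["cx"],c["cy"],np.round(c["R"],3).tolist(),np.round(c["t"],3).tolist())
print(bot.current_clock(),bot.current_tool_rot())
E
```

```text
pics
top 402.0640677352352 259.2828979032297 192.5331857737915 [[-0.026, -1.0, -0.009], [-0.997, 0.027, -0.074], [0.074, 0.007, -0.997]] [0.138, 0.516, 1.3]
side 427.05301773188086 249.21979521930942 194.79975248730702 [[0.685, -0.729, 0.011], [-0.623, -0.594, -0.509], [0.378, 0.342, -0.861]] [-0.281, 0.43, 1.395]
0.1 [-3.09587260e+00 -5.24624689e-01 -1.52292068e-04]
```

View pics/top0.png

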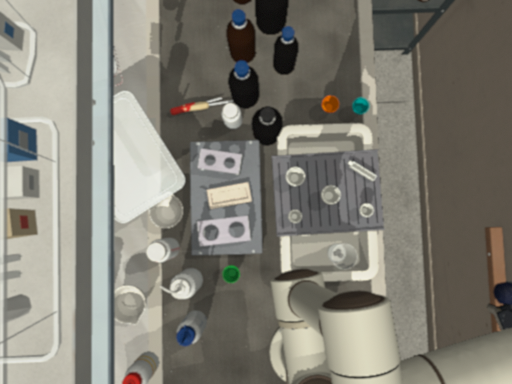

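View pics/side0.png

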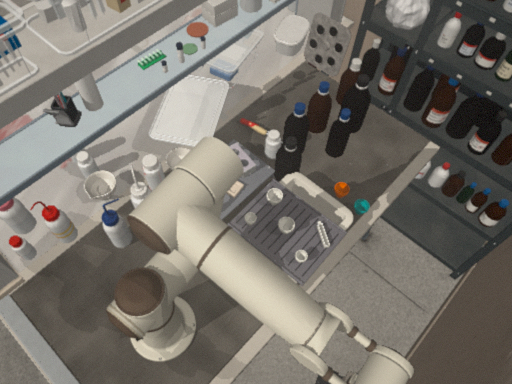

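Candidates in the top view are large crucibles at (296,176) and (331,195), small crucibles at (295,216) and (367,210), and the boat at (362,170). The look-alikes to leave are orange (331,103), turquoise (361,105), green (231,273) and a glass vessel at (343,255). I'll check this in a close crop.

```bash
cat > h.py <<'E'
from workcell import bot
import cv2,numpy as np
def w2p(c,X):
    q=np.asarray(c["R"])@np.asarray(X,float)+np.asarray(c["t"]).ravel(); return np.array([c["fx"]*q[0]/q[2]+c["cx"],c["fy"]*q[1]/q[2]+c["cy"]])
def p2w(c,u,v,z):
    R=np.asarray(c["R"]);t=np.asarray(c["t"]).ravel()
    o=-R.T@t; d=R.T@np.array([(u-c["cx"])/c["fx"],(v-c["cy"])/c["fy"],1]); return (o+d*(z-o[2])/d[2])
E
python3 - <<'E'
from h import *
c=bot.read_camera("top")
im=c["pixels"][135:265,185:390]
cv2.imwrite("pics/crop.png",cv2.resize(im,None,fx=3.9,fy=3.9,interpolation=cv2.INTER_CUBIC))
for n,u,v,z in [("L",296,176,.147),("L",331,195,.147),("s",295,216,.137),("s",367,210,.137),("boat",362,170,.113),("hL",210,234,.094),("hL",238,230,.094),("hs",209,160,.086),("hs",234,163,.086),("blk",229,194,.06)]: print(n,p2w(c,u,v,z).round(3))
E
```

```text
L [0.556 0.013 0.147]
L [ 0.497 -0.089  0.147]
s [0.438 0.019 0.137]
s [ 0.45  -0.196  0.137]
boat [ 0.573 -0.192  0.113]
hL [0.39  0.279 0.094]
hL [0.4   0.192 0.094]
hs [0.621 0.279 0.086]
hs [0.609 0.201 0.086]
blk [0.514 0.22  0.06 ]
```

View pics/crop.png

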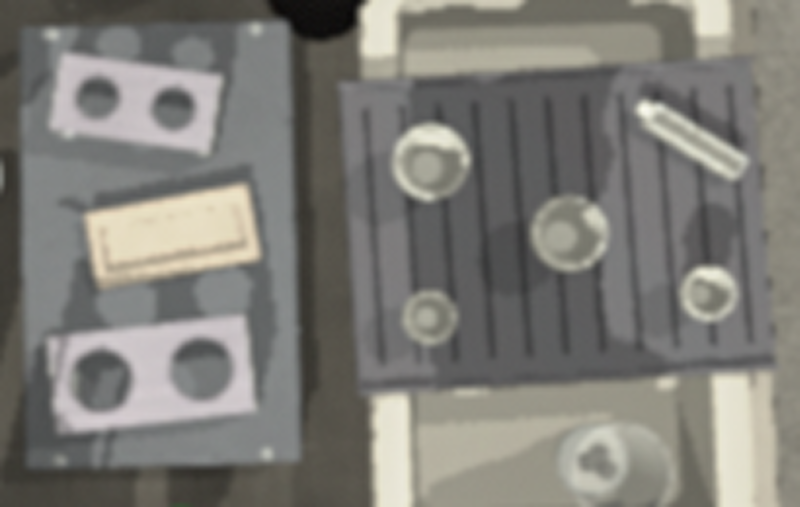

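The crop confirms that the five white pieces sit on the board. The large rims are at about 76 px and the small ones at about 55 px. The stands are on the riser, large holes at the bottom left and small holes at the top left, with the block between them. Next I'll hover over the riser, then over the board, and take wrist looks.

```bash
cat >> h.py <<'E'
def down(phi):  # phi: heading (rad) of closing line
    phi=(phi+np.pi/2)%np.pi-np.pi/2
    best=None
    for p in (phi,phi+np.pi,phi-np.pi):
        a=(p+np.pi/2)/2
        yield np.pi*np.array([np.cos(a),np.sin(a),0])
def go(pos,phi):
    o=[]
    for r in down(phi):
        q=bot.inverse_kinematics(pos,r)
        if q is not None: o.append((np.abs(np.array(q)-bot.current_joints()).max(),tuple(q),r))
    o.sort(key=lambda x:x[0]); bot.goto(pos,o[0][2])
def cam(n,f):
    c=bot.read_camera(n); cv2.imwrite("pics/"+f,c["pixels"]); np.save("pics/"+f[:-4],c,allow_pickle=True); return c
def ld(f): return np.load("pics/"+f+".npy",allow_pickle=True).item()
E
python3 - <<'E'
from h import *
go([.47,.22,.36],0.1); print(bot.current_clock())
cam("wrist","w_riser.png")
go([.47,-.08,.36],0.1); print(bot.current_clock(),bot.current_joints())
c=cam("wrist","w_board.png"); print(-c["R"].T@c["t"], bot.current_ee_pos())
print(w2p(c,[.5,-.09,.147]))
E
```

```text
3.05
4.25 [-4.21567370e-01 -1.55809695e-01  1.62890974e+00  4.63846523e-04
  1.66836936e+00 -5.22255563e-01]
[ 0.46406682 -0.00802901  0.53082534] [ 0.47024022 -0.07902526  0.3600657 ]
[277.64429346 184.02041893]
```

View pics/w_riser.png

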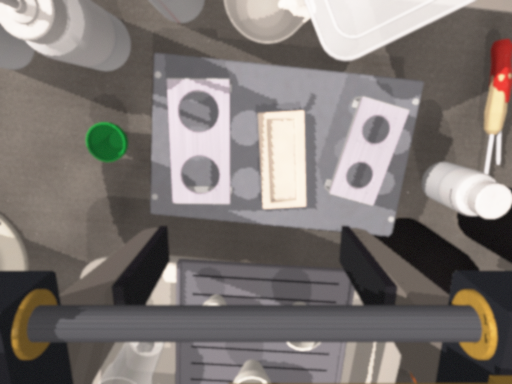

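View pics/w_board.png

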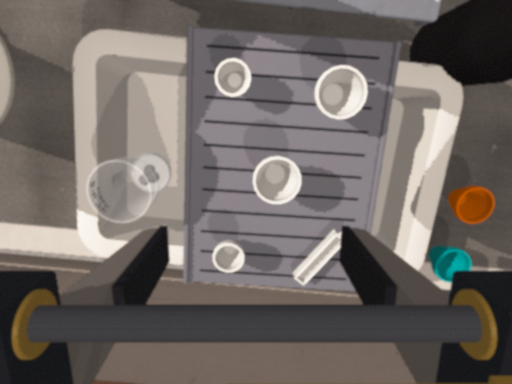

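The riser view shows large holes at about (199,111) and (201,174), small holes at about (376,129) and (359,182), and the block at (283,160). The board view shows larges at (341,92) and (277,180), smalls at (233,77) and (228,257), and the boat at (320,257). Next I'll fit these numerically and check them against the known sizes.

```bash
cat > m.py <<'E'
from h import *
def wpts(c,cnt,z): return np.array([p2w(c,u,v,z)[:2] for u,v in cnt.reshape(-1,2)],np.float32)
b=ld("w_board"); r=ld("w_riser")
hsv=cv2.cvtColor(b["pixels"],cv2.COLOR_BGR2HSV); m=((hsv[...,2]>165)&(hsv[...,1]<60)).astype(np.uint8); m[300:]=0
cs,_=cv2.findContours(m,cv2.RETR_EXTERNAL,cv2.CHAIN_APPROX_NONE)
for n,u,v,z in [("L1",341,92,.147),("L2",277,180,.147),("S1",233,77,.137),("S2",228,257,.137),("boat",320,257,.113)]:
    for k in cs:
        x,y,w,h=cv2.boundingRect(k)
        if x-3<u<x+w+3 and y-3<v<y+h+3 and 300<w*h<8000:
            W=wpts(b,cv2.convexHull(k),z); print(n,"bbox",x,y,w,h,"circle",np.round(cv2.minEnclosingCircle(W),4) if 0 else cv2.minEnclosingCircle(W),"rect",cv2.minAreaRect(W))
g=cv2.cvtColor(r["pixels"],cv2.COLOR_BGR2GRAY)
for n,x0,x1,y0,y1,z in [("LS",160,240,70,215,.094),("SS",322,414,88,214,.086),("BB",250,312,100,216,.060)]:
    m=np.zeros_like(g); m[y0:y1,x0:x1]=g[y0:y1,x0:x1]>150
    cs,_=cv2.findContours(m,cv2.RETR_CCOMP,cv2.CHAIN_APPROX_NONE)
    for k in cs:
        if cv2.contourArea(k)>250:
            W=wpts(r,k,z); print(n,np.round(cv2.contourArea(k)),"ell",cv2.fitEllipse(W),"rect",cv2.minAreaRect(W))
E
python3 m.py | sed -E 's/([0-9]\.[0-9]{4})[0-9]+/\1/g'
python3 - <<'E'
import cv2,numpy as np
r=cv2.imread('pics/w_riser.png')[60:220,150:430]
cv2.imwrite('pics/rc.png',cv2.resize(r,None,fx=2.85,fy=2.85,interpolation=cv2.INTER_CUBIC))
E
```

```text
L1 bbox 314 65 54 55 circle ((0.5553, 0.0173), 0.0291) rect ((0.5554, 0.0173), (0.0576, 0.0558), 5.8257)
L2 bbox 252 155 50 50 circle ((0.4983, -0.0855), 0.0293) rect ((0.4982, -0.0853), (0.0565, 0.0575), 5.8169)
S1 bbox 214 58 38 39 circle ((0.4378, 0.0215), 0.0210) rect ((0.4374, 0.0217), (0.0406, 0.0394), 5.8239)
S2 bbox 212 241 33 32 circle ((0.4498, -0.1910), 0.0218) rect ((0.4500, -0.1910), (0.0402, 0.0420), 5.4006)
boat bbox 292 229 49 57 circle ((0.5711, -0.1925), 0.0449) rect ((0.5688, -0.1910), (0.0892, 0.0256), 56.0163)
LS 8384.0 ell ((0.3995, 0.2385), (0.1010, 0.1829), 7.3144) rect ((0.3989, 0.2393), (0.1019, 0.1595), 5.0787)
LS 979.0 ell ((0.4025, 0.2005), (0.0421, 0.0525), 102.9015) rect ((0.4022, 0.1996), (0.0511, 0.0429), 9.3877)
LS 1228.0 ell ((0.3956, 0.2806), (0.0463, 0.0510), 91.0372) rect ((0.3953, 0.2813), (0.0499, 0.0462), 2.3991)
SS 6826.0 ell ((0.6178, 0.2376), (0.0963, 0.1875), 172.3328) rect ((0.6163, 0.2416), (0.1617, 0.1028), 89.4607)
SS 518.0 ell ((0.6118, 0.2183), (0.0334, 0.0354), 163.6890) rect ((0.6115, 0.2182), (0.0346, 0.0335), 52.7827)
SS 574.0 ell ((0.6225, 0.2793), (0.0333, 0.0356), 169.5466) rect ((0.6227, 0.2796), (0.0332, 0.0357), 10.3180)
SS 596.0 ell ((0.5583, 0.3044), (0.0207, 0.0890), 178.5442) rect ((0.5640, 0.2876), (0.0249, 0.0746), 8.5899)
BB 5112.0 ell ((0.5080, 0.2169), (0.0877, 0.1696), 9.7256) rect ((0.5100, 0.2186), (0.0883, 0.1487), 5.7191)
```

View pics/rc.png

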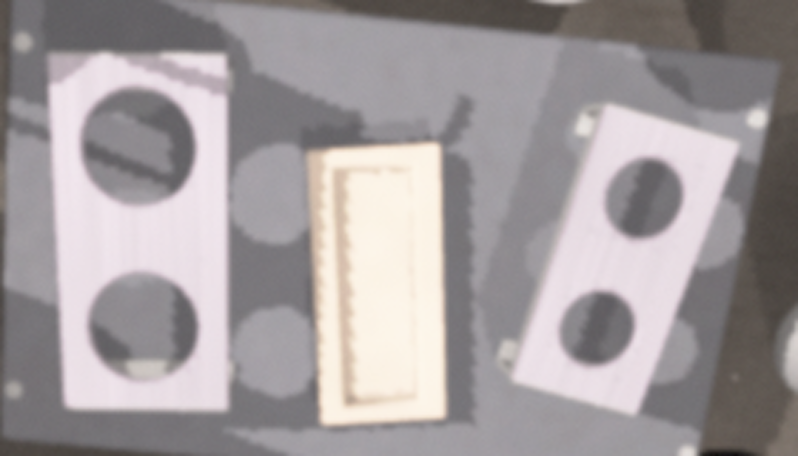

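The crop shows large holes at crop (138,146) and (143,327), small holes at (644,197) and (597,328), and the block face with corners (320,150), (441,143), (447,417) and (322,424). The fitted sizes agree with the spec. I'll compute the hole positions and pick the first large crucible.

```bash
cat >> h.py <<'E'
def pick(xy,phi,z,open_to,F=15,hov=.21):
    bot.set_gripper(open_to)
    go([*xy,hov],phi); bot.line_to([*xy,z],max_speed=.2)
    bot.set_gripper(0,F); print("grip",bot.current_opening()*92,bot.current_grip_force(),bot.current_clock())
    bot.line_to([*xy,hov],max_speed=.25); print("lifted",bot.current_opening()*92,bot.current_grip_force(),bot.current_contact_force().round(2))
def lower(xy,phi,z,hov=.21,up=.006,dn=.002,thr=2.5):
    go([*xy,hov],phi); bot.line_to([*xy,z+up],max_speed=.2)
    bot.hold(.1); f0=bot.current_contact_force(); zz=z+up
    while zz>z-dn:
        zz-=.001; bot.line_to([*xy,zz],max_speed=.03); df=bot.current_contact_force()-f0
        if np.linalg.norm(df)>thr: break
    print("down",round(zz-z,4),df.round(2),bot.current_ee_pos().round(4),bot.current_clock())
def release(xy,op,hov=.21):
    bot.set_gripper(op); bot.line_to([*xy,hov],max_speed=.25); print("t",bot.current_clock())
E
cat > pos.py <<'E'
from h import *
r=ld("w_riser"); f=lambda u,v,z:p2w(r,150+u/2.85,60+v/2.85,z)[:2]
HL=[f(138,146,.094),f(143,327,.094)]; HS=[f(644,197,.086),f(597,328,.086)]
BC=[f(320,150,.06),f(441,143,.06),f(447,417,.06),f(322,424,.06)]
xh=lambda a,b: np.arctan2(*(a-b)[::-1])-np.pi/2
pL=xh(*HL); pS=xh(*HS); BM=np.mean(BC,0); pB=xh((BC[0]+BC[1])/2,(BC[2]+BC[3])/2)
if __name__=="__main__":
    t=ld("w_riser")
    print(HL,np.linalg.norm(HL[0]-HL[1]),np.degrees(pL)); print(HS,np.linalg.norm(HS[0]-HS[1]),np.degrees(pS))
    print(BM,np.degrees(pB),np.linalg.norm(BC[0]-BC[1]),np.linalg.norm(BC[1]-BC[2]))
    c=bot.read_camera("top"); g=lambda u,v,z:p2w(c,185+u/3.9,135+v/3.9,z)[:2].round(4)
    print("top",g(102,380,.094),g(201,368,.094),g(97,97,.086),g(174,107,.086),"L",g(430,161,.147),g(569,233,.147),"S",g(430,317,.137),g(709,293,.137))
E
python3 pos.py
python3 - <<'E'
from pos import *
pick([.5553,.0173],pL,.097+.035,.8)
cam("wrist","held1.png")
E
```

```text
[array([0.39589411, 0.27946046]), array([0.40288392, 0.19943536])] 0.0803297820124129 4.991839517657527
[array([0.6226268 , 0.27967387]), array([0.61219619, 0.21835313])] 0.06220152796380145 -9.65356957839794
[0.51323688 0.22309473] 7.821752288824648 0.05695133825498387 0.1343794263131706
top [0.3946 0.2751] [0.402  0.1967] [0.6214 0.2762] [0.6116 0.2144] L [0.5554 0.0152] [ 0.4976 -0.0884] S [0.4369 0.0183] [ 0.4495 -0.1949]
grip 55.5283827727864 15.00075697687862 6.5667
lifted 55.8675860079405 14.999899289032328 [ 0.84 -0.46 -1.78]
```

View pics/held1.png

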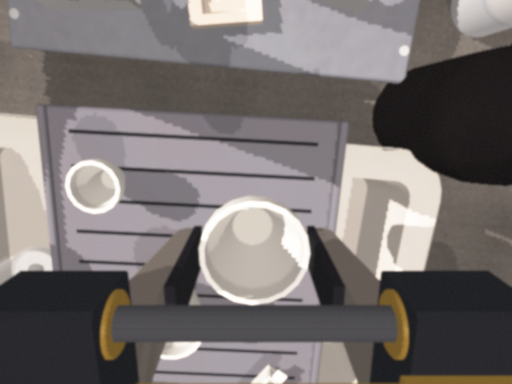

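The crucible is held centred between the fingers, rim at about (255,250). I'll use that to get the camera bias, then place it.

```bash
sed -i 's/f(320,150,.06)/f(308,150,.06)/; s/f(322,424,.06)/f(318,424,.06)/' pos.py
python3 - <<'E'
from pos import *
c=ld("held1"); p=bot.current_ee_pos(); print(p2w(c,255,250,p[2]+.015)[:2]-p[:2], BM, np.degrees(pB))
lower(HL[0],pL,.064+.035)
cam("wrist","low1.png")
E
```

```text
[0.00235603 0.00298289] [0.51132776 0.22290366] 8.59365718692347
down 0.002 [-2.85 -1.36  1.61] [0.3955 0.2793 0.1009] 10.025
```

View pics/low1.png

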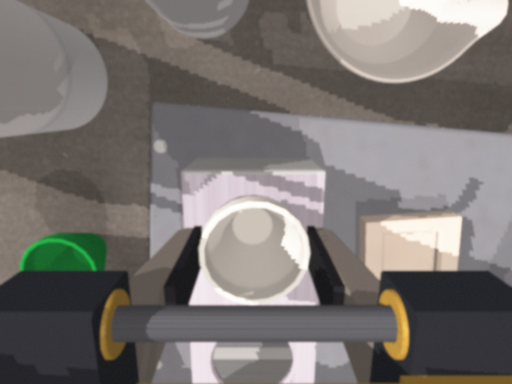

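```bash
cat >> h.py <<'E'
def comply(z,dn=.0025,fz=3.5,k=.0005):
    # from light contact: shift away from lateral force while lowering
    for i in range(14):
        f=bot.current_contact_force()-np.array([.84,-.46,-1.78])*0
        yield_=f
        return
def settle(f0,zmin,n=12,k=.0006,fz=4):
    for i in range(n):
        p=bot.current_ee_pos() if i==0 else p
        d=bot.current_contact_force()-f0
        if d[2]>fz or p[2]<=zmin: break
        s=np.clip(k*d[:2],-.0012,.0012) if np.hypot(*d[:2])>1 else np.zeros(2)
        p=p+np.array([*s,-.0005 if np.hypot(*d[:2])<3 else 0]); bot.line_to(p,max_speed=.03)
    print("settle",i,p.round(4),d.round(2),bot.current_clock()); return p
E
python3 - <<'E'
import re;s=open('h.py').read();a=s.index("def comply");b=s.index("def settle");s=s[:a]+s[b:]
s=s.replace('bot.current_ee_pos().round(4),bot.current_clock())\ndef release','bot.current_ee_pos().round(4),bot.current_clock()); return f0\ndef release')
open('h.py','w').write(s)
from h import *
f=bot.current_contact_force(); print(f)
settle(np.array([.5,-.4,-1.3]),.098)
print(bot.current_contact_force(),bot.current_ee_pos())
E
```

```text
[-2.34236801 -1.27393413  1.08022136]
settle 4 [0.3952 0.279  0.0989] [-1.99 -1.37  6.65] 11.075
[-1.4939693  -1.76636333  5.35176958] [0.39509437 0.27897074 0.09931173]
```

Run:
```python
from pos import *
p=bot.current_ee_pos(); release(p[:2],.75)
cam("top","t1.png")
pick([.4983,-.0855],pL,.097+.035,.75)
H=HL[1]+[-.001,-.0008]
f0=lower(H,pL,.064+.035,up=.005)
settle(f0,.098); cam("wrist","low2.png")
```

```text
t 12.0667
grip 55.67833837025798 15.000676704221405 14.65
lifted 55.53682750082522 14.999929690238787 [ 0.35 -0.11 -0.02]
down 0.0 [0.44 2.26 3.53] [0.4023 0.1989 0.0994] 18.2917
settle 1 [0.4025 0.2001 0.0989] [-1.19 -3.54  5.31] 18.5417
```

View pics/low2.png

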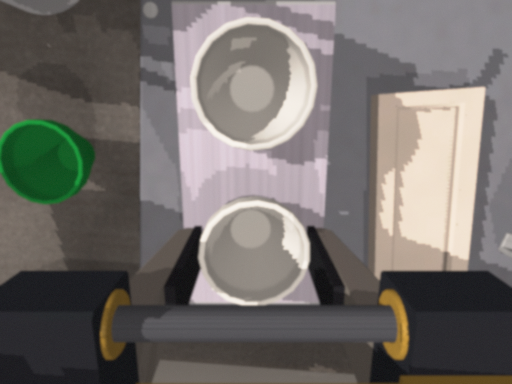

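Both large crucibles hang upright in the stand, rims at (253,84) and (254,250). I'll release this one and do the first small crucible, going round the dark bottle.

Run:
```python
from pos import *
p=bot.current_ee_pos(); release(p[:2],.7)
pick([.4376,.0216],pS,.097+.028,.65,F=12)
go([.46,.2,.21],pS)
H=HS[0]+[-.001,-.0008]
f0=lower(H,pS,.090,up=.005)
settle(f0,.0885,fz=3.5); cam("wrist","low3.png")
```

```text
t 19.525
grip 38.32953982710317 12.000454213493867 21.5833
lifted 38.42713906959007 11.999907473109488 [ 0.   -0.24  0.35]
down 0.0 [ 2.11 -1.11  2.7 ] [0.6222 0.2788 0.0905] 25.65
settle 1 [0.6234 0.2781 0.09  ] [-2.42  1.79  5.01] 25.9
```

View pics/low3.png

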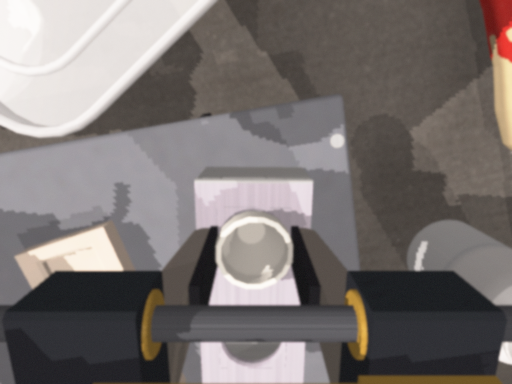

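The first small crucible is seated upright in the far small hole, rim at (255,250). I'll release it and do the second.

Run:
```python
from pos import *
p=bot.current_ee_pos(); release(p[:2],.6)
go([.46,.15,.21],pS)
pick([.4499,-.1910],pS,.097+.028,.65,F=12)
go([.46,.17,.21],pS)
H=HS[1]+[0,-.001]
f0=lower(H,pS,.090,up=.005)
settle(f0,.0885,fz=3.5); cam("wrist","low4.png")
```

```text
t 27.025
grip 39.04156358468006 12.00045099521958 30.45
lifted 38.94284116749971 12.000005890076864 [-0.3  -0.47 -0.66]
down 0.002 [-0.79  3.1   1.15] [0.6122 0.2177 0.0922] 34.55
settle 6 [0.6115 0.2185 0.0897] [ 0.85 -0.28  3.96] 36.05
```

View pics/low4.png

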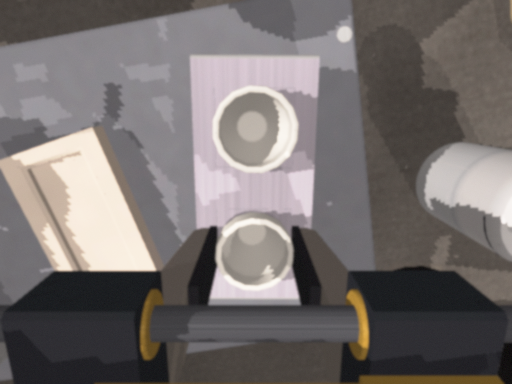

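Both small crucibles are seated, rims at (255,128) and (255,252). I'll release this one and look at the boat from above.

Run:
```python
from pos import *
p=bot.current_ee_pos(); release(p[:2],.55)
go([.46,.15,.21],pS)
go([.56,-.25,.30],0)
c=cam("wrist","boat.png")
t=ld("t1"); a=p2w(t,350.4,161.9,.11);b=p2w(t,374.7,178.6,.11); print(a,b,bot.current_clock())
```

```text
t 37.1083
[ 0.59935484 -0.15849627  0.11      ] [ 0.54583423 -0.23043965  0.11      ] 39.425
```

View pics/boat.png

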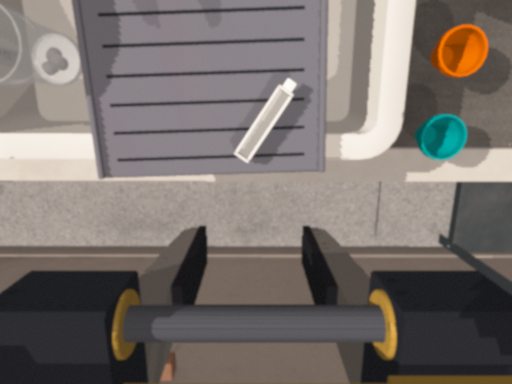

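The boat's tab end is at (291,82) and its other end at (243,157). I'll grip it across the middle.

Run:
```python
from pos import *
c=ld("boat"); a=p2w(c,291,82,.112)[:2]; b=p2w(c,243,157,.112)[:2]; m=(a+b)/2; h=np.arctan2(*(a-b)[::-1])
print(m,np.linalg.norm(a-b),np.degrees(h))
assert .08<np.linalg.norm(a-b)<.105
pick(m+[-.0005,-.001],h-np.pi/2,.106,.5,F=12,hov=.18)
cam("wrist","b_held.png")
go([.46,.15,.2],pB)
f0=lower(BM+[-.0005,-.001],pB,.063,hov=.16,up=.005,dn=.0015,thr=2)
cam("wrist","b_low.png")
```

```text
[ 0.57394886 -0.1898771 ] 0.08964831048945861 57.258010216581695
grip 17.59063537624811 11.98432669043541 41.4417
lifted 17.624645962965197 11.98291003704071 [-0.69  0.03 -0.66]
down 0.0 [-2.86 -0.3   5.69] [0.511  0.2219 0.0636] 45.725
```

View pics/b_low.png

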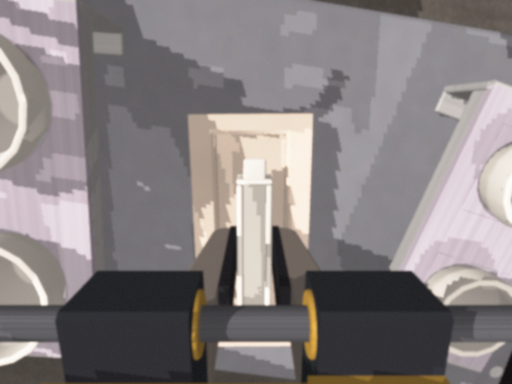

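The boat lies in the recess at the predicted height, its tab end at (255,165) clear of the recess end at about (250,133). I'll release it, retreat and check the whole riser.

Run:
```python
from pos import *
p=bot.current_ee_pos(); release(p[:2],.34,hov=.2)
go([.47,.16,.36],.1); bot.set_gripper(1.0)
cam("wrist","fin.png"); print(bot.current_clock())
```

```text
t 46.875
48.6583
```

View pics/fin.png

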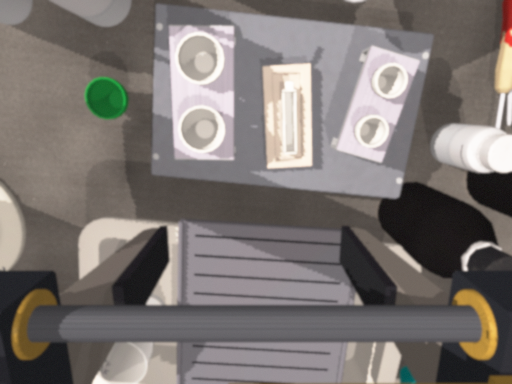

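All four crucibles hang in their stands, rims at (199,57), (202,129), (389,81) and (373,131). The boat is flat in the recess at (290,115), and the bottle is where it was.

```bash
python3 -c "
from workcell import bot
print(bot.job_done())"
```

```text
the job is handed in; nothing more can be done
None
```

The job is handed in at about 49 s of the 106 s allowed: both large and both small crucibles hang in their stands, the boat lies flat in the block's recess, and I did not touch the mortar, the white bottle or the look-alikes.

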